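# Pack a web-shop order into its carton

## Robot

A 6-joint arm with a two-finger parallel gripper is mounted at the origin on the work surface. World frame = base frame: x ahead of the robot, y to its left, z up, the work surface at z = 0. Lengths are in mm, angles in degrees, forces in N, time in s.
With the tool pointing down it reaches from about 350 to 850 mm from the base axis. Payload 8.1 kg.
Tool frame: the origin (TCP) lies at the very end of the fingers, on their centre line; the grasp point (between the pads) lies 19 mm behind it (r.grip_depth is the distance from the TCP to the grasp point, in mm); y points along the fingers, z is the direction in which the jaws open and shut, and the axes are right-handed (so a half turn about y gives the same grasp; the last joint's range is limited). The gripper opens to 85 mm and grips with 20 to 120 N. Pads are 22 mm wide; open, the fingers measure 114 mm over their backs; the gripper's body (76 mm by 85 mm) begins 54 mm behind the grasp point. The pads swing forward as they close: fully open they stand 13 mm farther back than shut.
Start: joints at [69.42, 7.471, 85.268, -0, 87.261, -4.893], TCP at [162.213, 577.661, 197.692] pointing down, gripper open.
Joint ranges: [-169.43, 169.43], [-51.17, 129.36], [1.28, 143.12], [-76.62, 256.62], [0, 156.53], [-152.29, 152.29]. Speed limits (degrees/s): [136.94, 136.94, 159.86, 180, 180, 180].

## Interface

Orientations are given as [roll, pitch, yaw] about the fixed x, y, z axes, in that order (R = Rz(yaw) Ry(pitch) Rx(roll)).
In Python, from bench import readout, eyes, r gives the robot as it stands. The module is installed in compiled form; this text tells all that it offers.
- The arm moves only by the tool move_arm, never from a script. Its argument "motion" is text: rows parted by semicolons, each of 6 numbers parted by spaces: the shift along the world's x, y, z in cm, then the turn, a rotation vector about the world's x, y, z in degrees. A call has 1 to 10 rows; each row is the pose to reach, as a shift and turn from the pose commanded when the call began; what a row does not reach only later rows make up. A row lasts 1/12 s, in which the tool goes at most 41.7 mm and 7.16 degrees, less where a joint would pass 70% of its speed; a pose out of reach is approached as far as the arm can. A call with a gripper value outside its range is refused whole. "fingers" is the finger opening in cm, from 0 to 8.54, set as the call begins (left out, the last holds). The fingers move at their own pace and stop on an object; "squeeze" is the grip in N (left out, the last holds). Time passes only in rows, so rows that repeat a pose let the fingers close. It gives the time, the measured TCP pose, the force and the opening at its end, in the units of the state.
- readout.sense(): the state, without advancing time (a new reading comes with each control period).
- eyes.snapshot(name): name is "side" or "top"; returns a dict with "image" (420x560x3 uint8, blue, green, red), "fx", "fy", "cx", "cy" (pixels), "world_to_cam" (4x4, takes a point from world to camera coordinates). Camera axes: x right, y down, z forward; pixel columns grow to the right and rows downward; lengths in mm; the calibration is good to about 2 mm. A picture is of the moment at which its call begins. There is no depth.
- r.hand_in(): hands the job in, once; it reports no verdict.
The state is a dict: "time": time; "joint_pos": joint angles; "qd": joint speeds; "joint_efforts": joint torques, N m; "tool_pos": TCP position; "tcp_rot": TCP orientation; "ft_force": force on the tool from outside, world axes, zero at the start; "wrist_torque": the same for the moment, N m; "finger_gap": finger opening in mm.
Only numpy, scipy, OpenCV 4.12 (cv2) and the standard library are available. Lean on these libraries where they do the work, as an engineer would, in place of code of your own. Each camera call takes 0.05 s, during which the arm holds its last target. There are 200 camera calls.

## Task

Pack this order from the grey picking tray into the open cardboard carton: first lay the heavy white box with the blue band flat in the middle of the carton, its long side running from the robot's side of the carton to the far side; then, seen from the robot, stand the white-capped amber bottle to its left and the yellow-lidded green jar to its right, each centred in the space between that box and the carton's end wall so that padding fits all round; and last lay the small brown kraft box centred on top of the blue-banded box, its long side the same way. Keep the glass upright and set it down gently. The red-capped bottle and the orange tin belong to another order: leave them standing where they are.

Things in the scene. Friction and masses are not known exactly. Their poses are not given: they have to be found in the camera images.
- carton: Open shipping carton of brown cardboard, without a lid, fixed to the bench: outside 310 mm long (its y axis), 230 mm wide (its x axis), 65 mm high; walls and floor 5 mm thick, so the inside is 300 x 220 mm. Origin: centre of its underside, on the bench; the inner floor is 5 mm above it. x points away from the robot, y to the robot's left, turned by up to 9 degrees. It may stand left or right of the robot's centre line.
- tray: Flat grey plastic picking tray, fixed to the bench: 280 mm (x) by 380 mm (y), rim 22 mm high and 5 mm thick, floor 5 mm thick. Origin: centre of its underside. All six goods start on its floor, in two rows of three, about 115 to 130 mm apart.
- bluebox_center (a point): Heavy white product box with a wide blue band and a thin grey stripe, lying flat: 100 mm long (its x axis), 60 mm wide (y), 48 mm high (z), about 0.4 to 0.65 kg. This point is its centre.
- amber_mid (a point): Round amber glass bottle with a WHITE cap and a paper label, standing: 52 mm in diameter, 105 mm high with cap, straight-sided from its foot to 65 mm up, narrowing to a thin neck above. This point is on its axis, half-way up (52.5 mm above its foot); z points up.
- jar_mid (a point): Round green glass jar with a YELLOW lid and a paper label, standing: 58 mm in diameter, 85 mm high, straight-sided to 55 mm up, slightly narrower above. This point is on its axis, half-way up (42.5 mm above its foot); z points up.
- kraft_center (a point): Small light box of brown kraft board with a dark strap along its length and a round green sticker: 64 mm long (its x axis), 44 mm wide (y), 36 mm high (z), lying flat at any angle. This point is its centre.
- redcap_mid (a point): Amber glass bottle like the other but with a RED cap, 52 mm in diameter, 105 mm high; belongs to another order, stays on the tray. This point is on its axis, half-way up.
- tin_mid (a point): Aluminium can with an ORANGE wrap, 60 mm in diameter, 75 mm high; belongs to another order, stays on the tray. This point is on its axis, half-way up.
There are look-alikes about, which are no part of the job. Leave any black or pink look-alike of the part that bears amber_mid alone.

How it is judged:
By the outcome, as a careful person would: the job done as asked, in the order asked, and still so for the second after the job is handed in, with the robot touching nothing.
It also fails if it takes over 106 s, if anything falls off the work surface, if the arm or the gripper's body presses on something with over 40 N, if the wrist force passes 120 N, or if a joint passes its speed limit or range.

## Working session

There is one attempt and no reset: what is moved stays moved. The work goes in short steps, Python scripts to look and compute and a tool call to move; the robot and the scene stay as the last step left them, time stands still between calls to the robot, and variables do not carry over. Pictures are saved under pics/ and viewed, about 12 in all and at most 16, crops included, and the job is handed in when it is done.

Besides the shell and the picture viewer there is one more tool, called after "Call:" as name(argument=value, ...) on one line, values as JSON. move_arm: Moves the arm, as the interface text tells. Its arguments: {"type":"object","properties":{"motion":{"type":"string"},"fingers":{"type":"number"},"squeeze":{"type":"number"}},"required":["motion"]}

```bash
mkdir -p pics
python3 - <<'E'
from bench import readout, eyes, r
import cv2,numpy as np
s=readout.sense();print({k:np.round(v,2) for k,v in s.items()})
for n in("top","side"):
    d=eyes.snapshot(n);cv2.imwrite(f"pics/{n}0.png",d["image"])
    W=np.array(d["world_to_cam"]);print(n,d["fx"],d["fy"],d["cx"],d["cy"],np.round(W,3).tolist(),np.round(-W[:3,:3].T@W[:3,3]))
E
```

```text
{'time': np.float64(0.0), 'joint_pos': array([69.42,  7.51, 85.33, -0.  , 87.26, -4.89]), 'qd': array([ 0.05,  0.1 ,  0.05,  0.06, -0.09, -0.02]), 'joint_efforts': array([ 0.000e+00, -5.694e+01, -5.006e+01,  0.000e+00,  1.000e-02,
        0.000e+00]), 'tool_pos': array([162.02, 577.09, 196.67]), 'tcp_rot': array([-9.010e+01,  1.000e-02, -1.569e+01]), 'ft_force': array([-0.27,  0.35,  0.45]), 'wrist_torque': array([-0.02, -0.04, -0.01]), 'finger_gap': np.float64(85.19)}
top 468.72253947749124 468.72253947749124 279.39652166238835 206.3639916874688 [[0.019, -1.0, 0.006, -11.264], [-0.997, -0.02, -0.079, 528.386], [0.079, -0.004, -0.997, 1304.941], [0.0, 0.0, 0.0, 1.0]] [ 424.    4. 1343.]
side 440.90185530578657 440.90185530578657 272.4519302711604 215.37236173898907 [[0.711, -0.704, 0.01, -369.863], [-0.436, -0.451, -0.779, 287.814], [0.552, 0.549, -0.627, 785.152], [0.0, 0.0, 0.0, 1.0]] [ -46. -562.  720.]
```

View pics/top0.png

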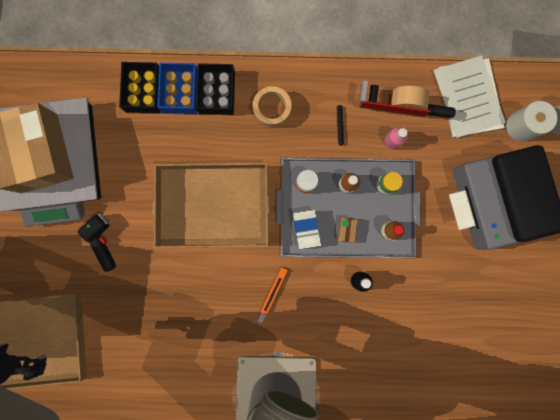

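View pics/side0.png

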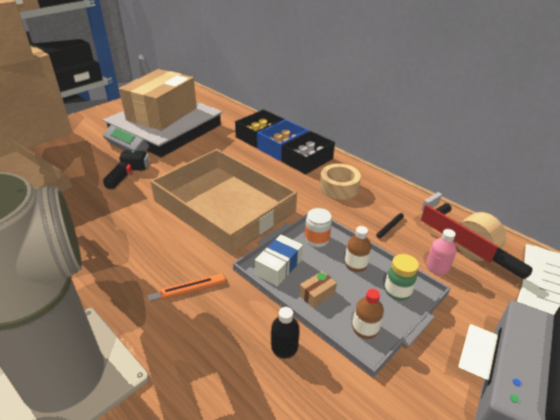

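Top view: candidates for the white-capped bottle are amber (350,182) on the tray, black (362,282) and pink (397,138) on the bench. Only the tray one has amber glass. Blue box (306,229), kraft (347,229), jar (391,182), tin (307,181), red cap (394,230), carton centred near (211,205).

```bash
cat > h.py <<'E'
from bench import readout, eyes, r
import cv2,numpy as np
def snap(n):
    d=eyes.snapshot(n); d["W"]=np.array(d["world_to_cam"]); return d
def plane(d,uv,z):
    W=d["W"];R=W[:3,:3];c=-R.T@W[:3,3]
    uv=np.atleast_2d(uv).astype(float)
    v=np.c_[(uv[:,0]-d["cx"])/d["fx"],(uv[:,1]-d["cy"])/d["fy"],np.ones(len(uv))]@R
    return c+v*((z-c[2])/v[:,2])[:,None]
def proj(d,P):
    p=np.atleast_2d(P)@d["W"][:3,:3].T+d["W"][:3,3]
    return np.c_[p[:,0]/p[:,2]*d["fx"]+d["cx"],p[:,1]/p[:,2]*d["fy"]+d["cy"]]
def crop(im,x,y,w,h,k): return cv2.resize(im[y:y+h,x:x+w],None,fx=k,fy=k,interpolation=cv2.INTER_CUBIC)
E
python3 - <<'E'
from h import *
t=snap("top");s=snap("side")
a=crop(t["image"],145,150,280,120,2.8);b=crop(s["image"],225,200,230,160,2.2)
im=np.zeros((a.shape[0]+264,784,3),np.uint8)
im[:a.shape[0]]=cv2.resize(a,(784,a.shape[0]));
b=crop(s["image"],225,200,230,150,1.76);im[a.shape[0]:,:b.shape[1]][:b.shape[0]]=b
c=crop(t["image"],275,150,150,110,2.4);im[a.shape[0]:a.shape[0]+c.shape[0],420:780]=c
cv2.imwrite("pics/c1.png",im);print(im.shape)
E
```

```text
(600, 784, 3)
```

View pics/c1.png

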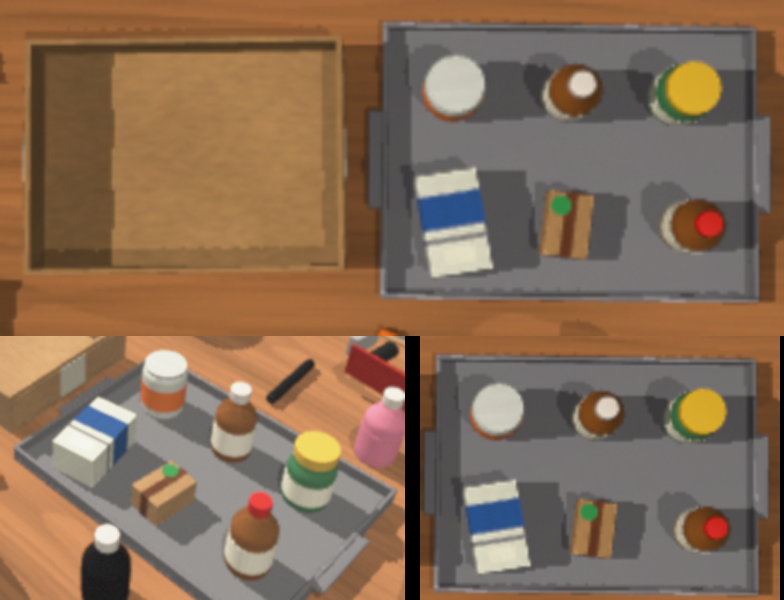

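Run:
```python
from h import *
t=snap("top");s=snap("side")
def blob(d,cond,box):
    x,y,w,h=box;im=d["image"][y:y+h,x:x+w];hsv=cv2.cvtColor(im,cv2.COLOR_BGR2HSV)
    m=cond(hsv).astype(np.uint8);n,l,st,c=cv2.connectedComponentsWithStats(m)
    k=1+np.argmax(st[1:,4]);ctr=max(cv2.findContours((l==k).astype(np.uint8),0,2)[0],key=cv2.contourArea)
    return c[k]+[x,y],st[k,4],ctr+np.array([x,y])
def tri(a,b):
    A=[]
    for d,uv in((t,a),(s,b)):
        K=np.array([[d["fx"],0,d["cx"]],[0,d["fy"],d["cy"]],[0,0,1]]);A.append(K@d["W"][:3])
    X=cv2.triangulatePoints(A[0],A[1],np.array(a,float).reshape(2,1),np.array(b,float).reshape(2,1))[:,0];return X[:3]/X[3]
H=lambda lo,hi,S:(lambda h:(h[...,0]>=lo)&(h[...,0]<=hi)&(h[...,1]>S)&(h[...,2]>60))
wh=lambda h:(h[...,1]<60)&(h[...,2]>150)
for n,c,bt,bs,z in(("amber",wh,(338,168,28,24),(346,222,26,22),102),("jar",H(20,32,150),(375,165,35,35),(385,250,40,40),90),("red",lambda h:((h[...,0]<5)|(h[...,0]>174))&(h[...,1]>190)&(h[...,2]>100),(380,215,30,30),(355,285,35,30),107),("blue",H(100,125,120),(285,205,45,50),(255,230,55,50),53),("tin",wh,(290,165,36,36),(300,200,36,22),80),("stick",H(45,80,100),(335,215,30,30),(305,265,40,25),41)):
    p,a,ct=blob(t,c,bt);q,a2,_=blob(s,c,bs)
    print(n,p.round(1),a,"plane",plane(t,p,z)[0].round(),"tri",tri(p,q).round(), a2)
    if n=="blue": print(cv2.minAreaRect(plane(t,ct[:,0],53)[:,:2].astype(np.float32)))
p,a,ct=blob(t,lambda h:(h[...,2]>125)&((h[...,1]<90)|(h[...,0]>100)),(288,205,40,50))
print("bbox",a,plane(t,p,53).round(),cv2.minAreaRect(plane(t,ct[:,0],53)[:,:2].astype(np.float32)))
p,a,ct=blob(t,lambda h:(h[...,1]>85),(330,212,35,35))
print("kraft",a,cv2.minAreaRect(plane(t,ct[:,0],41)[:,:2].astype(np.float32)),cv2.boundingRect(ct))
f=lambda L:np.array(L)/2.8+[145,150]
print("blue hand",plane(t,f([(415,177),(475,169),(492,266),(432,277)]),53).round())
print("kraft hand",plane(t,f([(547,191),(593,194),(587,258),(541,253)]),41).round())
P=plane(t,f([(27,40),(342,38),(344,270),(24,271)]),65)[:,:2];print("carton",P.round(),P.mean(0))
P=plane(t,f([(384,22),(755,29),(759,300),(380,296)]),22)[:,:2];print("tray",P.round(),P.mean(0))
```

```text
amber [352.6 179.5] 67 plane [ 598. -195.  102.] tri [ 597. -193.  103.] 125
jar [392.1 181.1] 300 plane [ 597. -303.   90.] tri [ 599. -307.   67.] 150Traceback (most recent call last):
  File "<stdin>", line 16, in <module>
  File "<stdin>", line 6, in blob
    return _wrapfunc(a, 'argmax', axis=axis, out=out, **kwds)
    return bound(*args, **kwds)
ValueError: attempt to get argmax of an empty sequence
```

```bash
cat > m.py <<'E'
from h import *
t=snap("top");s=snap("side")
def blob(d,cond,box):
    x,y,w,h=box;im=d["image"][y:y+h,x:x+w];hsv=cv2.cvtColor(im,cv2.COLOR_BGR2HSV)
    m=cond(hsv).astype(np.uint8);n,l,st,c=cv2.connectedComponentsWithStats(m)
    if n<2:return np.zeros(2),0,np.zeros((1,1,2),int)
    k=1+np.argmax(st[1:,4]);ctr=max(cv2.findContours((l==k).astype(np.uint8),0,2)[0],key=cv2.contourArea)
    return c[k]+[x,y],st[k,4],ctr+np.array([x,y])
def tri(a,b):
    A=[]
    for d,uv in((t,a),(s,b)):
        K=np.array([[d["fx"],0,d["cx"]],[0,d["fy"],d["cy"]],[0,0,1]]);A.append(K@d["W"][:3])
    X=cv2.triangulatePoints(A[0],A[1],np.array(a,float).reshape(2,1),np.array(b,float).reshape(2,1))[:,0];return X[:3]/X[3]
H=lambda lo,hi,S:(lambda h:(h[...,0]>=lo)&(h[...,0]<=hi)&(h[...,1]>S)&(h[...,2]>60))
wh=lambda h:(h[...,1]<70)&(h[...,2]>140)
E
python3 - <<'E'
from m import *
for n,c,bt,bs,z in(("jar",H(18,34,150),(375,165,35,35),(385,252,40,26),90),("red",lambda h:((h[...,0]<6)|(h[...,0]>172))&(h[...,1]>150)&(h[...,2]>80),(380,215,30,30),(355,285,35,20),107),("blue",H(100,125,120),(285,205,45,50),(255,230,55,50),53),("tin",wh,(290,165,36,36),(300,200,36,22),80),("stick",H(45,80,100),(335,215,30,30),(305,265,40,25),41)):
    p,a,ct=blob(t,c,bt);q,a2,_=blob(s,c,bs)
    print(n,p.round(1),a,"plane",plane(t,p,z)[0].round(),"tri",tri(p,q).round(), a2)
    if n=="blue": print(cv2.minAreaRect(plane(t,ct[:,0],53)[:,:2].astype(np.float32)))
p,a,ct=blob(t,lambda h:(h[...,2]>125)&((h[...,1]<90)|(h[...,0]>100)),(288,205,40,50))
print("bbox",a,plane(t,p,53).round(),cv2.minAreaRect(plane(t,ct[:,0],53)[:,:2].astype(np.float32)))
p,a,ct=blob(t,lambda h:(h[...,1]>85),(330,212,35,35))
print("kraft",a,cv2.minAreaRect(plane(t,ct[:,0],41)[:,:2].astype(np.float32)),cv2.boundingRect(ct))
f=lambda L:np.array(L)/2.8+[145,150]
print("blue hand",plane(t,f([(415,177),(475,169),(492,266),(432,277)]),53)[:,:2].round())
print("kraft hand",plane(t,f([(547,191),(593,194),(587,258),(541,253)]),41)[:,:2].round())
P=plane(t,f([(27,40),(342,38),(344,270),(24,271)]),65)[:,:2];print("carton",P.round(),P.mean(0))
P=plane(t,f([(384,22),(755,29),(759,300),(380,296)]),22)[:,:2];print("tray",P.round(),P.mean(0))
E
```

```text
jar [392.1 181.1] 300 plane [ 597. -303.   90.] tri [ 599. -307.   67.] 144
red [397.9 229.5] 83 plane [ 467. -314.  107.] tri [ 466. -315.  102.] 156
blue [305.8 224.6] 244 plane [477. -74.  53.] tri [479. -77.  43.] 286
((477.0098876953125, -74.3673324584961), (29.394794464111328, 61.58979797363281), 10.581683158874512)
tin [307.  179.8] 352 plane [598. -74.  80.] tri [597. -74.  78.] 308
stick [345. 223.] 37 plane [ 484. -184.   41.] tri [ 484. -184.   41.] 44
bbox 833 [[465. -76.  53.]] ((464.76910400390625, -76.70453643798828), (104.6099624633789, 63.04289245605469), 10.129322052001953)
kraft 400 ((465.28192138671875, -189.3785400390625), (47.880516052246094, 64.30305480957031), 83.41238403320312) (337, 218, 20, 25)
blue hand [[ 508.  -39.]
 [ 517.  -98.]
 [ 422. -116.]
 [ 410.  -58.]]
kraft hand [[ 497. -171.]
 [ 495. -217.]
 [ 432. -211.]
 [ 436. -166.]]
carton [[634. 344.]
 [643.  35.]
 [415.  28.]
 [408. 338.]] [525.11546953 186.57284911]
tray [[ 667.   -6.]
 [ 668. -384.]
 [ 393. -387.]
 [ 390.   -7.]] [ 529.41319829 -196.21554881]
```

Positions agree with the tray and carton sizes. Blue box (464,-77) yaw 10.4°, kraft (465,-191) yaw -5.5°, amber (597,-194), jar (598,-304), carton centre (525,187) yaw 1.5°. The crop confirms amber glass with a white cap at (350,182). Setting out above the blue box.

Call:
move_arm(motion="30.2 -65.5 0 0 0 26;30.2 -65.5 0 0 0 26;30.2 -65.5 0 0 0 26;30.2 -65.5 0 0 0 26;30.2 -65.5 0 0 0 26;30.2 -65.5 0 0 0 26;30.2 -65.5 0 0 0 26;30.2 -65.5 0 0 0 26;30.2 -65.5 0 0 0 26;30.2 -65.5 0 0 0 26", fingers=7.6, squeeze=60)

```text
time: 1.23
tool_pos: [336.6, 198.7, 198.1]
tcp_rot: [-90.0, -0.1, 10.3]
ft_force: [0.8, -0.5, -0.2]
finger_gap: 76.2
```

Call:
move_arm(motion="12.7 -27.5 0 0 0 0;12.7 -27.5 0 0 0 0;12.7 -27.5 0 0 0 0;12.7 -27.5 0 0 0 0;12.7 -27.5 0 0 0 0;12.7 -27.5 0 0 0 0;12.7 -27.5 0 0 0 0;12.7 -27.5 -5 0 0 0;12.7 -27.5 -8 0 0 0;12.7 -27.5 -8 0 0 0")

```text
time: 2.07
tool_pos: [458.1, -74.5, 109.9]
tcp_rot: [-89.7, 0.6, 10.2]
ft_force: [-1.0, 0.9, -2.4]
finger_gap: 76.2
```

Run:
```python
from h import *
s=snap("side");t=snap("top")
st=readout.sense();print(st["tool_pos"],st["tcp_rot"])
im=np.hstack([crop(s["image"],210,170,160,160,2.4),crop(t["image"],265,150,160,160,2.4)])
cv2.imwrite("pics/b1.png",im)
```

```text
[461.62191903 -74.16027735 116.80947055] [-89.89072309   0.20883638  10.29016243]
```

View pics/b1.png

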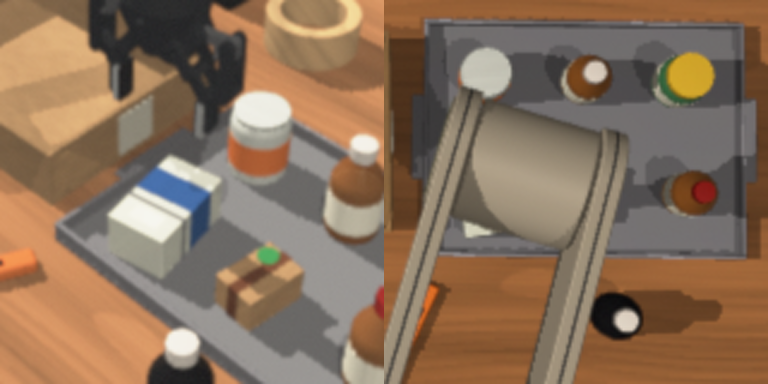

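Jaws are in line with the box's short side and clear of the rim and kraft. Descending.

Call:
move_arm(motion="0.2 -0.2 -2.5 0 0 0;0.2 -0.2 -5 0 0 0;0.2 -0.2 -6 0 0 0;0.2 -0.2 -7 0 0 0;0.2 -0.2 -7 0 0 0;0.2 -0.2 -7 0 0 0;0.2 -0.2 -7 0 0 0")

```text
time: 2.75
tool_pos: [466.5, -76.7, 49.6]
tcp_rot: [-90.1, -0.1, 10.3]
ft_force: [0.3, 0.6, -0.8]
finger_gap: 75.8
```

Call:
move_arm(motion="-0.2 0 -1.5 0 0 0;-0.2 0 -3 0 0 0;-0.2 0 -3.9 0 0 0;-0.2 0 -3.9 0 0 0;-0.2 0 -3.9 0 0 0")

```text
time: 3.17
tool_pos: [463.2, -76.6, 9.1]
tcp_rot: [-90.0, 0.0, 10.3]
ft_force: [0.1, -0.1, 1.1]
finger_gap: 75.9
```

Call:
move_arm(motion="0 0 0 0 0 0;0 0 0 0 0 0;0 0 0 0 0 0;0 0 0 0 0 0;0 0 0 0 0 0;0 0 0 0 0 0;0 0 0 0 0 0;0 0 0 0 0 0", fingers=5, squeeze=70)

```text
time: 3.83
tool_pos: [464.5, -76.9, 10.7]
tcp_rot: [-90.1, -0.1, 10.3]
ft_force: [-2.5, 1.0, 7.9]
finger_gap: 57.6
```

Call:
move_arm(motion="0 0 0.5 0 0 0;0 0 1.5 0 0 0;0 0 3 0 0 0;0 0 5 0 0 0;0 0 7.5 0 0 0;0 0 10 0 0 0;0 0 12 0 0 0;0 0 13 0 0 0;0 0 13 0 0 0;0 0 13 0 0 0")

```text
time: 4.67
tool_pos: [463.2, -76.6, 138.7]
tcp_rot: [-90.0, -0.0, 10.3]
ft_force: [-0.3, 0.2, -5.4]
finger_gap: 57.2
```

Call:
move_arm(motion="0.5 2 0 0 0 0;1 5 0 0 0 -1;2 8 0 0 0 -3;3 11.5 0 0 0 -5;4 15 0 0 0 -7;5 18.5 0 0 0 -8.8;5.5 22 0 0 0 -8.8;6 24.5 0 0 0 -8.8;6 26 0 0 0 -8.8;6 26.3 0 0 0 -8.8")

```text
time: 5.5
tool_pos: [521.4, 189.0, 135.9]
tcp_rot: [-90.0, 0.2, 1.7]
ft_force: [-0.2, 0.7, -5.0]
finger_gap: 56.8
```

Call:
move_arm(motion="0 0 0 0 0 0;0 0 0 0 0 0;0 0 0 0 0 0")

```text
time: 5.75
tool_pos: [522.6, 185.2, 137.7]
tcp_rot: [-90.0, 0.1, 1.5]
ft_force: [-0.5, 0.1, -4.0]
finger_gap: 56.4
```

Run:
```python
from h import *
s=snap("side");t=snap("top");print(readout.sense()["tool_pos"],readout.sense()["finger_gap"])
im=np.vstack([crop(s["image"],130,120,200,140,2.7),crop(t["image"],140,155,140,100,1.9)[:, :].copy() if 0 else cv2.resize(crop(t["image"],140,155,200,80,2.7),(540,216))])
cv2.imwrite("pics/b2.png",im);print(im.shape)
f=cv2.imread("pics/side0.png")
```

```text
[523.08028376 185.26390783 138.393215  ] 57.09947017134662
(594, 540, 3)
```

View pics/b2.png

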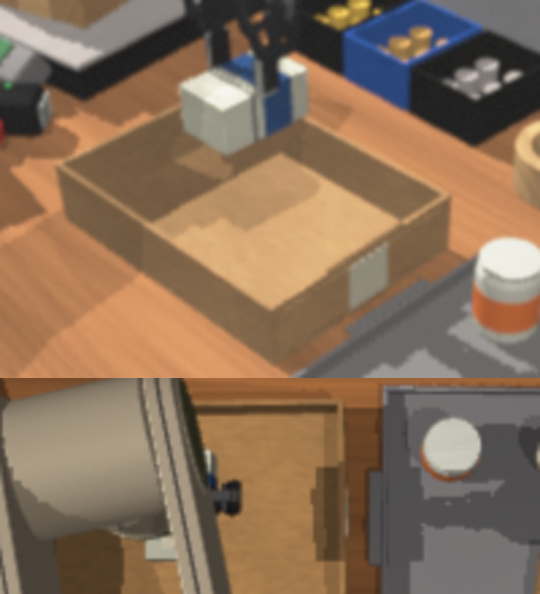

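Run:
```python
from h import *
s=snap("side");t=snap("top")
P=plane(s,np.array([(58,170),(270,310),(449,198)])/2.7+[130,120],65)[:,:2];print(P.round(),(P[0]+P[2])/2)
# top rim corner in original image: print edges profile
g=cv2.cvtColor(cv2.imread("pics/top0.png"),6)
print(g[205,148:164],g[205,260:276],g[156:172,210],g[236:254,210])
```

```text
[[400. 326.]
 [414.  29.]
 [638.  34.]] [518.96594177 179.70354295]
[111 111 111 112 118 138 127 106  64  56  55  55  61  80  89  89] [112 109 108 108 110 117 125 111  98  74  70  70  69  70  67  56] [106 105 107 110 107  97  99 115 120  89  62  60  83 131 134 136] [135 132 118 115 116 115 116 115 107  97 125 121 117 120 120 115 113 114]
```

Call:
move_arm(motion="0.1 0.1 -1 0 0 0;0.2 0.3 -3 0 0 0;0.2 0.3 -5 0 0 0;0.2 0.3 -7.5 0 0 0;0.2 0.3 -9.5 0 0 0;0.2 0.3 -11 0 0 0;0.2 0.3 -11.8 0 0 0;0.2 0.3 -12.3 0 0 0;0.2 0.3 -12.5 0 0 0;0.2 0.3 -12.5 0 0 0")

```text
time: 6.78
tool_pos: [525.5, 189.4, 14.0]
tcp_rot: [-90.0, -0.0, 1.5]
ft_force: [0.6, -1.1, -3.9]
finger_gap: 57.0
```

Call:
move_arm(motion="0 0 0 0 0 0;0 0 0 0 0 0;0 0 0 0 0 0;0 0 0 0 0 0")

```text
time: 7.12
tool_pos: [525.8, 189.6, 14.5]
tcp_rot: [-90.0, -0.1, 1.5]
ft_force: [-0.5, 0.3, -4.5]
finger_gap: 56.9
```

Call:
move_arm(motion="0 0 -0.2 0 0 0;0 0 -0.3 0 0 0;0 0 -0.35 0 0 0;0 0 -0.35 0 0 0;0 0 -0.35 0 0 0")

```text
time: 7.53
tool_pos: [525.4, 189.5, 10.8]
tcp_rot: [-90.0, -0.0, 1.5]
ft_force: [-4.5, -0.8, 4.7]
finger_gap: 56.8
```

Call:
move_arm(motion="0 0 -0.05 0 0 0;0 0 -0.05 0 0 0;0 0 -0.05 0 0 0")

```text
time: 7.78
tool_pos: [525.3, 189.5, 10.7]
tcp_rot: [-90.0, -0.0, 1.5]
ft_force: [-6.8, -1.2, 10.0]
finger_gap: 56.9
```

On the floor (the reaction force has appeared). Releasing and lifting.

Call:
move_arm(motion="0 0 0 0 0 0;0 0 0 0 0 0;0 0 0 0 0 0;0 0 0 0 0 0;0 0 0 0 0 0", fingers=7.6)

```text
time: 8.2
tool_pos: [525.3, 189.4, 9.6]
tcp_rot: [-90.0, -0.0, 1.5]
ft_force: [-0.2, 0.5, -0.1]
finger_gap: 76.0
```

Call:
move_arm(motion="0 0 1 0 0 0;0 0 3 0 0 0;0 0 6 0 0 0;0 0 10 0 0 0;0 0 14 0 0 0;0 0 18 0 0 0;0 0 18 0 0 0")

```text
time: 8.78
tool_pos: [530.0, 190.7, 201.1]
tcp_rot: [-89.8, -0.9, 1.5]
ft_force: [1.8, -0.3, 1.8]
finger_gap: 75.9
```

Call:
move_arm(motion="7.2 -38.3 0 0 0 -91.5;7.2 -38.3 0 0 0 -91.5;7.2 -38.3 0 0 0 -91.5;7.2 -38.3 0 0 0 -91.5;7.2 -38.3 0 0 0 -91.5;7.2 -38.3 0 0 0 -91.5;7.2 -38.3 0 0 0 -91.5;7.2 -38.3 0 0 0 -91.5;7.2 -38.3 0 0 0 -91.5;7.2 -38.3 0 0 0 -91.5")

```text
time: 9.62
tool_pos: [597.1, -199.3, 190.1]
tcp_rot: [-90.0, -0.1, -70.7]
ft_force: [0.1, 0.1, 0.5]
finger_gap: 75.9
```

Run:
```python
from m import *
print(readout.sense()["tool_pos"],readout.sense()["tcp_rot"])
cv2.imwrite("pics/b3.png",np.vstack([crop(t["image"],140,150,220,110,2.7),crop(s["image"],140,130,220,110,2.7)]))
```

```text
[ 596.97358969 -197.08813792  189.77080562] [-9.00111679e+01 -3.59363201e-02 -7.05886450e+01]
```

View pics/b3.png

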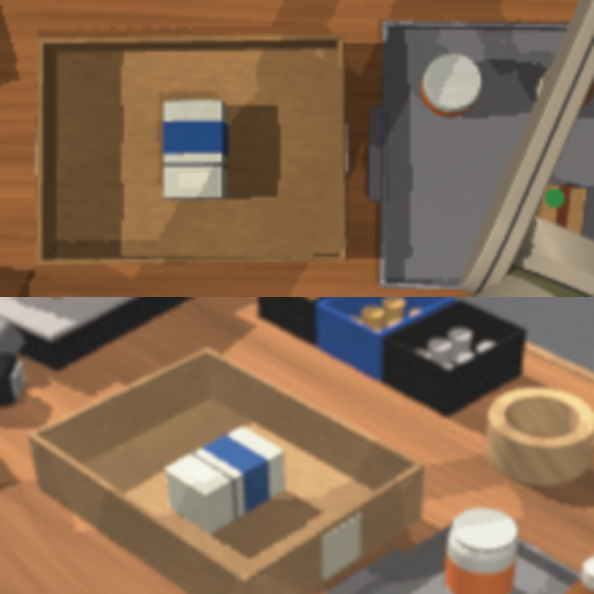

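Box sits centred and square in the carton. Now the amber bottle: finish the turn, then descend.

Call:
move_arm(motion="0 0.3 0 0 0 -7;0 0.3 0 0 0 -14;0 0.3 0 0 0 -19.4;0 0.3 0 0 0 -19.4;0 0.3 -3 0 0 -19.4;0 0.3 -5 0 0 -19.4;0 0.3 -6 0 0 -19.4;0 0.3 -6 0 0 -19.4;0 0.3 -6 0 0 -19.4")

```text
time: 10.47
tool_pos: [596.9, -190.0, 129.8]
tcp_rot: [-90.0, 0.0, -89.4]
ft_force: [0.4, -0.9, 0.7]
finger_gap: 75.9
```

Run:
```python
from m import *
print(readout.sense()["tool_pos"],readout.sense()["tcp_rot"])
cv2.imwrite("pics/b4.png",np.hstack([crop(s["image"],290,140,140,160,2.8),crop(t["image"],280,140,140,160,2.8)]))
p,a,_=blob(t,H(100,125,120),(170,180,80,60));print(p,plane(t,p,53))
P,a,ct=blob(t,lambda h:(h[...,2]>125)&((h[...,1]<90)|(h[...,0]>100)),(190,180,50,55));print(cv2.minAreaRect(plane(t,ct[:,0],53)[:,:2].astype(np.float32)))
```

```text
[ 598.17756164 -190.71382108  131.60999916] [-8.98683188e+01 -5.17304572e-02 -8.94216948e+01]
[211.61924686 200.06276151] [[539.72042884 186.56854272  53.        ]]
((526.2918701171875, 189.32162475585938), (99.8042221069336, 58.03663635253906), 1.66586172580719)
```

View pics/b4.png

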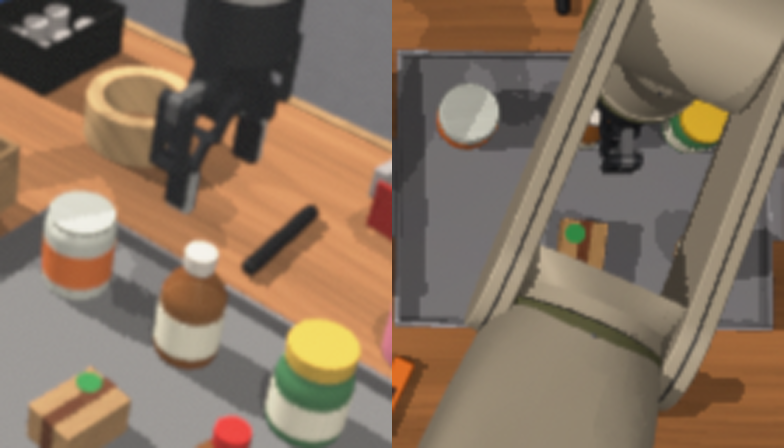

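Call:
move_arm(motion="-0.1 -0.3 -1.5 0 0 0;-0.1 -0.3 -3.5 0 0 0;-0.1 -0.3 -5.5 0 0 0;-0.1 -0.3 -7.5 0 0 0;-0.1 -0.3 -8.5 0 0 0;-0.1 -0.3 -9 0 0 0;-0.1 -0.3 -9 0 0 0;-0.1 -0.3 -9 0 0 0")

```text
time: 11.23
tool_pos: [597.1, -193.9, 41.1]
tcp_rot: [-89.9, -0.0, -89.5]
ft_force: [0.5, -1.4, 0.0]
finger_gap: 76.3
```

Call:
move_arm(motion="0 0 0 0 0 0;0 0 0 0 0 0;0 0 0 0 0 0;0 0 0 0 0 0;0 0 0 0 0 0;0 0 0 0 0 0;0 0 0 0 0 0;0 0 0 0 0 0", fingers=4.5, squeeze=40)

```text
time: 11.9
tool_pos: [596.4, -193.7, 39.9]
tcp_rot: [-90.0, -0.0, -89.5]
ft_force: [1.1, 0.7, 1.5]
finger_gap: 44.7
```

Run:
```python
from m import *
print(readout.sense()["tool_pos"],readout.sense()["finger_gap"])
cv2.imwrite("pics/b5.png",np.hstack([crop(s["image"],300,180,130,130,4),crop(t["image"],300,140,110,130,4)]) if 0 else crop(s["image"],300,180,140,110,5))
```

```text
[ 596.39438529 -193.67777579   39.91012734] 44.92886273756148
```

View pics/b5.png

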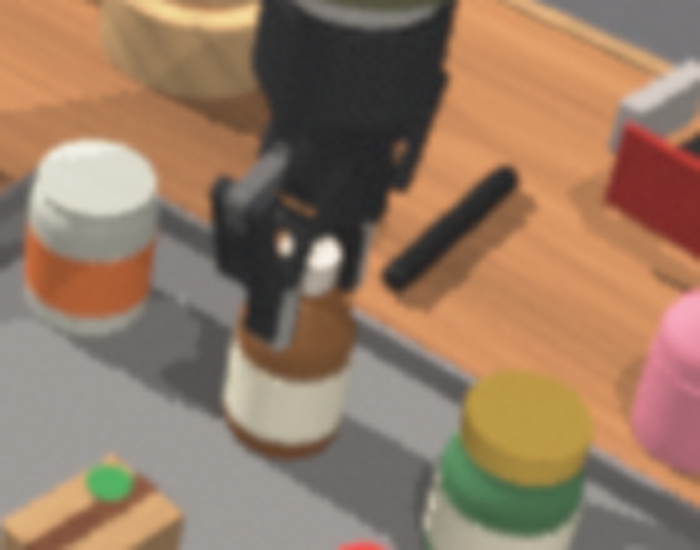

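Run:
```python
from m import *
a=np.linspace(0,2*np.pi,36)
for z in(5,60):
  q=(proj(s,np.c_[597+26*np.cos(a),-194+26*np.sin(a),0*a+z])-[300,180])*5
  print(z,q.min(0).round(),q.max(0).round())
print(((proj(s,[[597,-194,110],[597,-194,100],[596.4-22,-193.7,40],[596.4+22,-193.7,40],[596.4-22,-193.7,48]])-[300,180])*5).round())
```

```text
5 [224. 381.] [339. 462.]
60 [238. 293.] [357. 373.]
[[313. 246.]
 [309. 264.]
 [260. 390.]
 [319. 342.]
 [262. 377.]]
```

Run:
```python
from m import *
for nm,c,ax,g,sc,o in(("b2",(523,185.3,138.4),1,-28.5,2.7,(130,120)),("b4",(598.2,-190.7,131.6),0,-38,2.8,(290,140)),("b4far",(598.2,-190.7,131.6),0,38,2.8,(290,140)),("b5",(596.4,-193.7,40),0,-22.5,5,(300,180))):
  for dz in(0,10,20):
    P=np.array(c,float);P[ax]+=g;P[2]+=dz
    P2=P.copy();P2[ax]+=np.sign(g)*12
    print(nm,dz,((proj(s,[P,P2])-o)*sc).round().tolist())
```

```text
b2 0 [[266.0, 126.0], [274.0, 131.0]]
b2 10 [[265.0, 117.0], [274.0, 122.0]]
b2 20 [[265.0, 107.0], [273.0, 112.0]]
b4 0 [[174.0, 248.0], [163.0, 256.0]]
b4 10 [[175.0, 238.0], [165.0, 245.0]]
b4 20 [[177.0, 227.0], [167.0, 234.0]]
b4far 0 [[234.0, 203.0], [243.0, 197.0]]
b4far 10 [[236.0, 193.0], [245.0, 186.0]]
b4far 20 [[238.0, 183.0], [247.0, 176.0]]
b5 0 [[259.0, 390.0], [242.0, 404.0]]
b5 10 [[262.0, 374.0], [245.0, 387.0]]
b5 20 [[264.0, 357.0], [248.0, 371.0]]
```

Run:
```python
from m import *
c=np.array([461.6,-74.2,116.8]);d=np.array([-np.sin(np.radians(10.3)),np.cos(np.radians(10.3)),0])
for dz in(0,10,20,40): print("b1",dz,((proj(s,[c+38*d+[0,0,dz],c-38*d+[0,0,dz]])-[210,170])*2.4).round().tolist())
for z in(131,150,180,210): print("b4top",z,((proj(t,[[560,-190.7,z],[545,-190.7,z]])-[280,140])*2.8+[392,0]).round().tolist())
st=readout.sense();print(st["joint_pos"],st["tcp_rot"],st["ft_force"],st["finger_gap"])
# foot ellipse of the bottle by white label blob
p,a,ct=blob(s,wh,(340,240,35,35));print(p,a,cv2.boundingRect(ct))
```

```text
b1 0 [[128.0, 126.0], [199.0, 159.0]]
b1 10 [[128.0, 117.0], [200.0, 150.0]]
b1 20 [[128.0, 109.0], [200.0, 141.0]]
b1 40 [[128.0, 91.0], [201.0, 123.0]]
b4top 131 [[596.0, 147.0], [596.0, 163.0]]
b4top 150 [[599.0, 144.0], [599.0, 161.0]]
b4top 180 [[605.0, 141.0], [605.0, 157.0]]
b4top 210 [[611.0, 137.0], [610.0, 154.0]]
[-2.26737627e+01  1.85665367e+01  8.94456224e+01  6.35598934e-04
  7.19623264e+01 -2.31654221e+01] [-8.99763049e+01 -9.48136064e-03 -8.95085393e+01] [ 0.75921752 -0.99816886  2.49284794] 44.74730417854248
[359.06860158 259.46437995] 379 (345, 248, 30, 21)
```

Run:
```python
from m import *
im=(255*(s["image"]/255.)**0.5).astype(np.uint8)
a=crop(im,335,205,45,65,8)
b=cv2.imread("pics/b2.png")[:378];b=(255*(b/255.)**0.5).astype(np.uint8)[60:190,160:330]
b=cv2.resize(b,None,fx=2.4,fy=2.4,interpolation=cv2.INTER_CUBIC)
o=np.zeros((520,360+b.shape[1],3),np.uint8);o[:,:360]=a;o[:b.shape[0],360:]=b
for q in proj(s,[[597,-194,113],[574,-194,40],[574,-194,60],[620,-194,40]]): cv2.circle(o,tuple(int(v) for v in ((q-[335,205])*8)),4,(0,255,0),1)
cv2.imwrite("pics/b6.png",o);print(o.shape)
```

```text
(520, 768, 3)
```

View pics/b6.png

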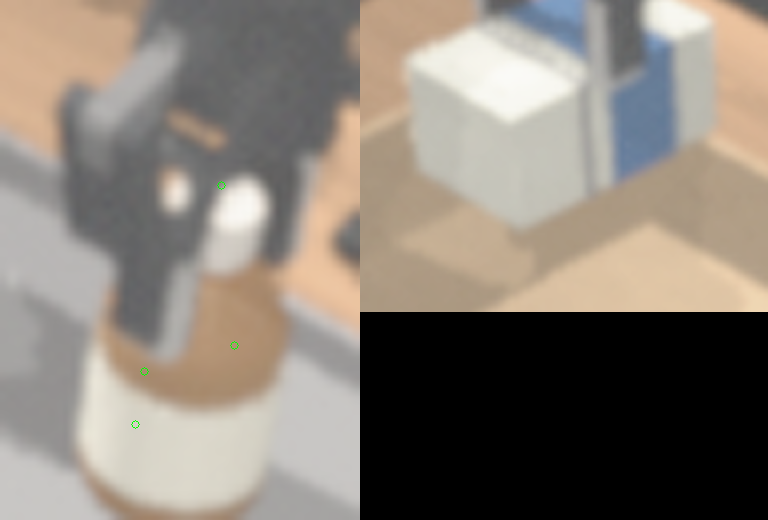

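The picture shows the fingertips on the bottle's shoulder, about 20 mm higher than the reported TCP suggests. On the blue box too they only gripped the upper half. There is clear space between cap and gripper body, so I'll open, go lower in steps while watching the force, and regrip.

Call:
move_arm(motion="0 0 0 0 0 0;0 0 0 0 0 0;0 0 0 0 0 0;0 0 0 0 0 0;0 0 0 0 0 0;0 0 -0.2 0 0 0;0 0 -0.4 0 0 0;0 0 -0.6 0 0 0;0 0 -0.6 0 0 0", fingers=7.6)

```text
time: 13.15
tool_pos: [595.7, -193.4, 32.9]
tcp_rot: [-90.1, 0.0, -89.5]
ft_force: [-0.4, -0.1, -0.9]
finger_gap: 76.0
```

Run:
```python
from m import *
st=readout.sense();print(st["tool_pos"],st["ft_force"],st["finger_gap"])
im=(255*(s["image"]/255.)**0.5).astype(np.uint8)
cv2.imwrite("pics/b7.png",crop(im,330,200,60,75,8))
```

```text
[ 595.96582671 -193.50922045   33.40730777] [0.14752245 0.4399665  0.13276232] 75.87437822827107
```

View pics/b7.png

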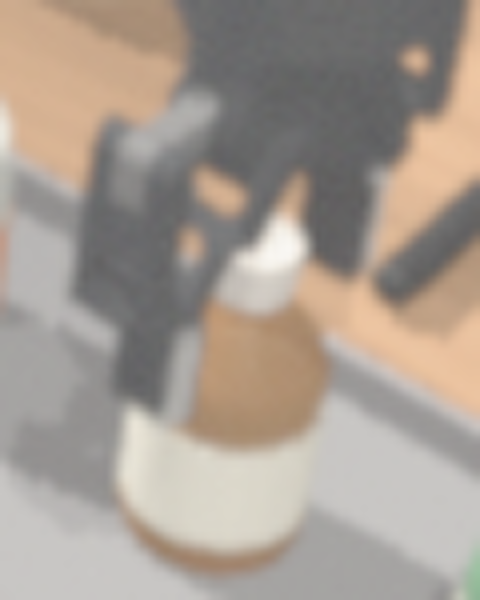

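The bottle still stands upright, and about 15–20 mm remains between cap and body.

Call:
move_arm(motion="0 -0.1 -0.2 0 0 0;0 -0.1 -0.4 0 0 0;0 -0.1 -0.6 0 0 0;0 -0.1 -0.7 0 0 0;0 -0.1 -0.7 0 0 0")

```text
time: 13.67
tool_pos: [595.9, -194.4, 26.2]
tcp_rot: [-90.0, 0.0, -89.5]
ft_force: [0.6, -0.2, 0.4]
finger_gap: 76.3
```

Call:
move_arm(motion="0 0 -0.2 0 0 0;0 0 -0.3 0 0 0;0 0 -0.4 0 0 0;0 0 -0.4 0 0 0")

```text
time: 14.0
tool_pos: [596.0, -194.5, 22.4]
tcp_rot: [-90.0, 0.0, -89.5]
ft_force: [0.6, -0.1, -0.6]
finger_gap: 75.9
```

Call:
move_arm(motion="0 0 0 0 0 0;0 0 0 0 0 0;0 0 0 0 0 0;0 0 0 0 0 0;0 0 0 0 0 0;0 0 0 0 0 0;0 0 0 0 0 0;0 0 0 0 0 0", fingers=4, squeeze=40)

```text
time: 14.67
tool_pos: [596.6, -194.7, 23.3]
tcp_rot: [-90.0, -0.0, -89.5]
ft_force: [-0.7, 0.4, 6.5]
finger_gap: 49.6
```

Call:
move_arm(motion="0 0 0.3 0 0 0;0 0 1 0 0 0;0 0 2 0 0 0;0 0 3.5 0 0 0;0 0 5.5 0 0 0;0 0 7.5 0 0 0;0 0 9.5 0 0 0;0 0 11.5 0 0 0;0 0 13 0 0 0;0 0 13.5 0 0 0")

```text
time: 15.5
tool_pos: [597.8, -195.2, 161.9]
tcp_rot: [-89.7, -0.1, -89.5]
ft_force: [0.6, 0.1, -1.5]
finger_gap: 49.6
```

Call:
move_arm(motion="-0.1 1 0.2 0 0 0;-0.5 3 0.5 0 0 0;-1 5.5 0.5 0 0 0;-1.5 8.5 0.5 0 0 0;-2 11.5 0.5 0 0 0;-2.5 14.5 0.5 0 0 0;-3 17.5 0.5 0 0 0;-3.5 20.5 0.5 0 0 0;-4 23.5 0.5 0 0 0;-4.5 26.5 0.5 0 0 0")

```text
time: 16.33
tool_pos: [549.4, 72.4, 161.2]
tcp_rot: [-90.1, 0.0, -89.5]
ft_force: [0.7, 0.3, -2.6]
finger_gap: 49.5
```

Call:
move_arm(motion="-0.5 3 0 0 0 0;-1 6 0 0 0 0;-1.5 9 0 0 0 0;-2 12 0 0 0 0;-2.3 15 0 0 0 0;-2.5 17.5 0 0 0 0;-2.7 19.5 0 0 0 0;-2.8 20.5 0 0 0 0;-2.8 20.9 0 0 0 0;-2.8 20.9 0 0 0 0")

```text
time: 17.17
tool_pos: [522.4, 279.8, 161.8]
tcp_rot: [-90.1, -0.0, -89.4]
ft_force: [0.1, -0.3, -1.7]
finger_gap: 49.9
```

Run:
```python
from m import *
st=readout.sense();print(st["tool_pos"],st["ft_force"],st["finger_gap"])
im=(255*(s["image"]/255.)**0.6).astype(np.uint8)
cv2.imwrite("pics/b8.png",crop(im,130,60,190,190,3.1))
```

```text
[523.07044593 278.43014298 162.20845525] [ 0.71516647  0.29938126 -2.11774793] 49.485519023215346
```

View pics/b8.png

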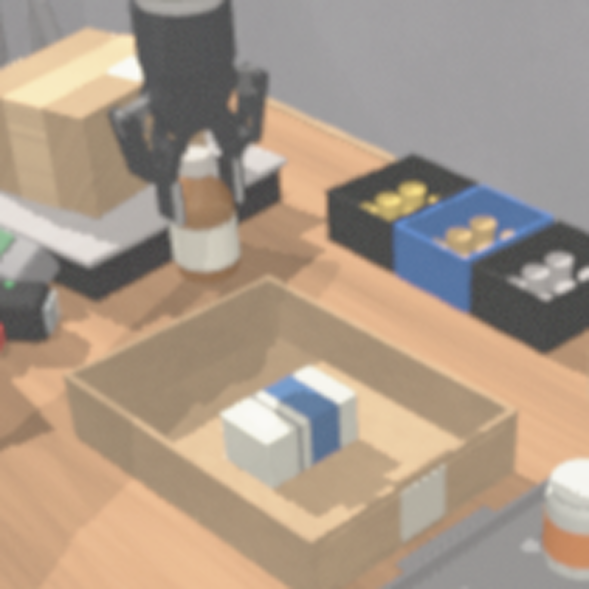

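The bottle is upright in the grip, over the left space. Lowering, then creeping to contact.

Call:
move_arm(motion="0 0 -1 0 0 0;0 0 -3 0 0 0;0 0 -5.5 0 0 0;0 0 -8 0 0 0;0 0 -10 0 0 0;0 0 -11.7 0 0 0;0 0 -12.7 0 0 0;0 0 -13.3 0 0 0;0 0 -13.5 0 0 0;0 0 -13.5 0 0 0")

```text
time: 18.1
tool_pos: [523.5, 279.1, 27.8]
tcp_rot: [-90.0, 0.0, -89.5]
ft_force: [-0.2, 0.0, -0.9]
finger_gap: 49.7
```

Call:
move_arm(motion="0 0 -0.1 0 0 0;0 0 -0.15 0 0 0;0 0 -0.2 0 0 0;0 0 -0.2 0 0 0")

```text
time: 18.43
tool_pos: [523.6, 279.7, 26.4]
tcp_rot: [-89.9, 0.0, -89.5]
ft_force: [0.0, 0.5, -2.5]
finger_gap: 49.7
```

Call:
move_arm(motion="0 0 -0.05 0 0 0;0 0 -0.1 0 0 0;0 0 -0.15 0 0 0;0 0 -0.15 0 0 0")

```text
time: 18.77
tool_pos: [523.1, 279.4, 24.1]
tcp_rot: [-90.0, -0.0, -89.5]
ft_force: [-0.4, -0.2, -1.3]
finger_gap: 49.6
```

Call:
move_arm(motion="0 0 -0.05 0 0 0;0 0 -0.1 0 0 0;0 0 -0.1 0 0 0;0 0 -0.1 0 0 0")

```text
time: 19.1
tool_pos: [523.2, 279.5, 23.4]
tcp_rot: [-90.0, 0.0, -89.5]
ft_force: [-0.7, -0.4, 0.2]
finger_gap: 49.4
```

Call:
move_arm(motion="0 0 -0.05 0 0 0;0 0 -0.05 0 0 0;0 0 -0.05 0 0 0")

```text
time: 19.35
tool_pos: [523.4, 279.6, 23.3]
tcp_rot: [-90.0, 0.0, -89.5]
ft_force: [-2.7, -1.0, 5.8]
finger_gap: 49.8
```

Contact. Releasing, then rising straight up.

Call:
move_arm(motion="0 0 0 0 0 0;0 0 0 0 0 0;0 0 0 0 0 0;0 0 0 0 0 0;0 0 0 0 0 0", fingers=7.6)

```text
time: 19.77
tool_pos: [523.2, 279.4, 22.6]
tcp_rot: [-90.0, -0.0, -89.5]
ft_force: [-0.2, -0.3, -0.2]
finger_gap: 75.9
```

Call:
move_arm(motion="0 0 0.5 0 0 0;0 0 2 0 0 0;0 0 4 0 0 0;0 0 7 0 0 0;0 0 10 0 0 0;0 0 13 0 0 0;0 0 16 0 0 0;0 0 16 0 0 0")

```text
time: 20.43
tool_pos: [526.8, 281.0, 191.4]
tcp_rot: [-89.4, 0.3, -89.5]
ft_force: [1.1, -0.3, 1.1]
finger_gap: 75.8
```

Call:
move_arm(motion="7.5 -58.3 0 0 0 0;7.5 -58.3 0 0 0 0;7.5 -58.3 0 0 0 0;7.5 -58.3 0 0 0 0;7.5 -58.3 0 0 0 0;7.5 -58.3 0 0 0 0;7.5 -58.3 0 0 0 0;7.5 -58.3 0 0 0 0;7.5 -58.3 0 0 0 0;7.5 -58.3 0 0 0 0", fingers=8.3)

```text
time: 21.27
tool_pos: [576.3, -136.0, 183.1]
tcp_rot: [-90.0, -0.0, -89.5]
ft_force: [1.6, -0.3, -0.1]
finger_gap: 83.1
```

Call:
move_arm(motion="2.1 -16.5 0 0 0 0;2.1 -16.5 0 0 0 0;2.1 -16.5 0 0 0 0;2.1 -16.5 0 0 0 0;2.1 -16.5 -2 0 0 0;2.1 -16.5 -4 0 0 0;2.1 -16.5 -4 0 0 0;2.1 -16.5 -4 0 0 0")

```text
time: 21.93
tool_pos: [596.1, -298.2, 141.1]
tcp_rot: [-90.2, 0.1, -89.5]
ft_force: [1.4, 0.3, 1.0]
finger_gap: 83.2
```

Run:
```python
from m import *
st=readout.sense();print(st["tool_pos"],st["finger_gap"])
o=np.hstack([crop(s["image"],360,200,90,110,3.6),crop(t["image"],145,150,130,110,3.6)])
cv2.imwrite("pics/b9.png",o)
for bt in((150,155,50,90),):
  p,a,ct=blob(t,wh,bt);print(p,a,plane(t,p,104))
p,a,ct=blob(s,H(18,34,150),(385,250,40,26));print("jar side",p,a,plane(s,p,90))
```

```text
[ 597.90649563 -298.63329855  144.15140084] 82.53896718514939
[172.96875 203.0625 ] 64 [[525.14496387 281.39250859 104.        ]]
jar side [404.0610687  270.66412214] 131 [[ 574.25585932 -314.85712162   90.        ]]
```

View pics/b9.png

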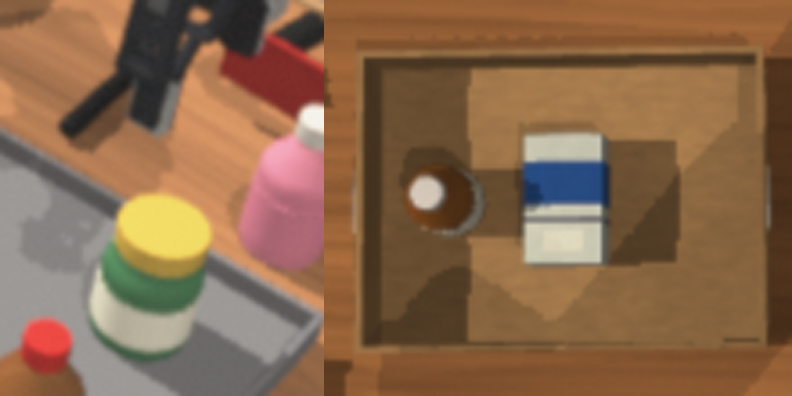

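Call:
move_arm(motion="0 -0.5 -2 0 0 0;0 -0.5 -4.5 0 0 0;0 -0.5 -7 0 0 0;0 -0.5 -9 0 0 0;0 -0.5 -10.5 0 0 0;0 -0.5 -11 0 0 0;0 -0.5 -11 0 0 0;0 -0.5 -11 0 0 0")

```text
time: 22.7
tool_pos: [598.3, -304.1, 34.4]
tcp_rot: [-89.9, -0.1, -89.5]
ft_force: [-0.6, 0.2, -0.3]
finger_gap: 83.0
```

Call:
move_arm(motion="0 0 -0.4 0 0 0;0 0 -0.9 0 0 0;0 0 -1.3 0 0 0;0 0 -1.3 0 0 0")

```text
time: 23.03
tool_pos: [596.9, -303.6, 18.8]
tcp_rot: [-90.1, 0.0, -89.5]
ft_force: [-0.4, -0.5, -1.0]
finger_gap: 82.8
```

Call:
move_arm(motion="0 0 -0.4 0 0 0;0 0 -0.8 0 0 0;0 0 -0.9 0 0 0;0 0 -0.9 0 0 0")

```text
time: 23.37
tool_pos: [596.9, -303.6, 9.9]
tcp_rot: [-90.1, 0.0, -89.5]
ft_force: [0.2, 0.0, 1.0]
finger_gap: 83.0
```

Call:
move_arm(motion="0 0 0 0 0 0;0 0 0 0 0 0;0 0 0 0 0 0;0 0 0 0 0 0;0 0 0 0 0 0;0 0 0 0 0 0;0 0 0 0 0 0;0 0 0 0 0 0", fingers=4.6, squeeze=45)

```text
time: 24.03
tool_pos: [597.9, -304.2, 11.6]
tcp_rot: [-89.9, -0.0, -89.5]
ft_force: [0.4, -0.3, 5.2]
finger_gap: 55.4
```

Call:
move_arm(motion="0 0 0.3 0 0 0;0 0 1 0 0 0;0 0 2 0 0 0;0 0 3.5 0 0 0;0 0 5.5 0 0 0;0 0 7.5 0 0 0;0 0 9.5 0 0 0;0 0 11.5 0 0 0;0 0 13 0 0 0;0 0 13.5 0 0 0")

```text
time: 24.87
tool_pos: [599.1, -304.9, 151.1]
tcp_rot: [-89.7, -0.2, -89.5]
ft_force: [0.1, -0.3, -1.2]
finger_gap: 55.6
```

Call:
move_arm(motion="-0.1 1 0 0 0 0;-0.5 3 0 0 0 0;-1 5.5 0 0 0 0;-1.5 8.5 0 0 0 0;-2 11.5 0 0 0 0;-2.5 14.5 0 0 0 0;-3 17.5 0 0 0 0;-3.5 20.5 0 0 0 0;-4 23.5 0 0 0 0;-4.5 26.5 0 0 0 0")

```text
time: 25.7
tool_pos: [550.6, -36.6, 144.3]
tcp_rot: [-90.1, 0.0, -89.5]
ft_force: [1.3, 0.3, -2.1]
finger_gap: 55.5
```

Call:
move_arm(motion="-0.5 3 0 0 0 0;-1 6 0 0 0 0;-1.5 8.5 0 0 0 0;-2 10.8 0 0 0 0;-2.2 12.5 0 0 0 0;-2.4 13.5 0 0 0 0;-2.4 13.8 0 0 0 0;-2.4 13.8 0 0 0 0;-2.4 13.8 0 0 0 0")

```text
time: 26.45
tool_pos: [528.2, 98.6, 145.3]
tcp_rot: [-90.0, -0.0, -89.5]
ft_force: [-0.1, -1.0, -2.5]
finger_gap: 55.4
```

Call:
move_arm(motion="0 0.1 -1 0 0 0;0 0.1 -3 0 0 0;0 0.1 -5.5 0 0 0;0 0.1 -8 0 0 0;0 0.1 -10 0 0 0;0 0.1 -11.7 0 0 0;0 0.1 -12.5 0 0 0;0 0.1 -12.9 0 0 0;0 0.1 -13.1 0 0 0;0 0.1 -13.1 0 0 0")

```text
time: 27.28
tool_pos: [528.9, 99.9, 15.1]
tcp_rot: [-90.0, 0.0, -89.5]
ft_force: [0.2, -0.4, -1.9]
finger_gap: 55.8
```

Call:
move_arm(motion="0 0 -0.05 0 0 0;0 0 -0.1 0 0 0;0 0 -0.15 0 0 0;0 0 -0.15 0 0 0")

```text
time: 27.62
tool_pos: [528.8, 100.3, 13.8]
tcp_rot: [-89.9, 0.0, -89.5]
ft_force: [-0.6, 0.2, -1.8]
finger_gap: 55.8
```

Call:
move_arm(motion="0 0 -0.05 0 0 0;0 0 -0.1 0 0 0;0 0 -0.1 0 0 0;0 0 -0.1 0 0 0")

```text
time: 27.95
tool_pos: [528.3, 100.2, 12.2]
tcp_rot: [-90.0, -0.0, -89.5]
ft_force: [0.4, 0.2, -2.2]
finger_gap: 55.6
```

Call:
move_arm(motion="0 0 -0.05 0 0 0;0 0 -0.1 0 0 0;0 0 -0.1 0 0 0")

```text
time: 28.2
tool_pos: [528.5, 100.2, 11.6]
tcp_rot: [-90.0, -0.0, -89.5]
ft_force: [-2.7, -0.3, 3.2]
finger_gap: 55.6
```

Call:
move_arm(motion="0 0 -0.05 0 0 0;0 0 -0.05 0 0 0;0 0 -0.05 0 0 0")

```text
time: 28.45
tool_pos: [528.5, 100.2, 11.5]
tcp_rot: [-90.0, -0.0, -89.5]
ft_force: [-4.9, -1.0, 8.0]
finger_gap: 55.6
```

Call:
move_arm(motion="0 0 0 0 0 0;0 0 0 0 0 0;0 0 0 0 0 0;0 0 0 0 0 0;0 0 0 0 0 0", fingers=7.9)

```text
time: 28.87
tool_pos: [528.4, 100.2, 10.6]
tcp_rot: [-90.0, 0.0, -89.5]
ft_force: [0.1, -0.5, 0.4]
finger_gap: 79.1
```

Call:
move_arm(motion="0 0 0.5 0 0 0;0 0 2 0 0 0;0 0 4 0 0 0;0 0 7 0 0 0;0 0 10 0 0 0;0 0 13 0 0 0;0 0 15 0 0 0;0 0 16 0 0 0;0 0 16 0 0 0")

```text
time: 29.62
tool_pos: [530.2, 100.4, 174.0]
tcp_rot: [-89.7, 0.0, -89.5]
ft_force: [1.3, -0.4, 0.0]
finger_gap: 79.1
```

Call:
move_arm(motion="-3 -15 0 0 0 40;-6.3 -29.1 0 0 0 84;-6.3 -29.1 0 0 0 84;-6.3 -29.1 0 0 0 84;-6.3 -29.1 0 0 0 84;-6.3 -29.1 0 0 0 84;-6.3 -29.1 0 0 0 84;-6.3 -29.1 0 0 0 84;-6.3 -29.1 0 0 0 84;-6.3 -29.1 0 0 0 84", fingers=6.5)

```text
time: 30.45
tool_pos: [463.4, -192.8, 168.3]
tcp_rot: [-90.0, 0.2, -24.1]
ft_force: [0.5, 0.1, -0.0]
finger_gap: 65.1
```

Call:
move_arm(motion="0 0 0 0 0 7;0 0 0 0 0 14;0 0 0 0 0 18.4;0 0 -2 0 0 18.4;0 0 -4 0 0 18.4;0 0 -6 0 0 18.4;0 0 -7 0 0 18.4;0 0 -7 0 0 18.4;0 0 -7 0 0 18.4")

```text
time: 31.2
tool_pos: [464.4, -190.3, 99.5]
tcp_rot: [-89.9, 0.1, -5.8]
ft_force: [0.1, -0.1, 0.4]
finger_gap: 64.7
```

Run:
```python
from m import *
st=readout.sense();print(st["tool_pos"],st["tcp_rot"],st["finger_gap"])
o=np.hstack([crop(s["image"],280,220,90,100,4),crop(t["image"],145,150,120,100,3.5)[:350]] if 0 else [crop(s["image"],280,210,100,100,4),crop(t["image"],150,155,120,100,4)[:, :380]])
cv2.imwrite("pics/b10.png",o)
p,a,ct=blob(t,wh,(150,155,45,90));print("amber",a,plane(t,p,104))
p,a,ct=blob(t,H(18,34,150),(215,180,50,50));print("jar",p,a,plane(t,p,90))
p,a,ct=blob(t,lambda h:(h[...,2]>125)&((h[...,1]<90)|(h[...,0]>100)),(193,180,40,55));print("box",cv2.minAreaRect(plane(t,ct[:,0],53)[:,:2].astype(np.float32)))
```

```text
[ 465.87770405 -191.11959436  101.58982366] [-9.00240169e+01 -5.83564210e-02 -5.80647157e+00] 64.98081486299422
amber 64 [[525.14496387 281.39250859 104.        ]]
jar [242.01567398 203.39498433] 319 [[529.04622015  99.66536585  90.        ]]
box ((526.1212768554688, 189.316650390625), (100.14555358886719, 58.03663635253906), 1.665860652923584)
```

View pics/b10.png

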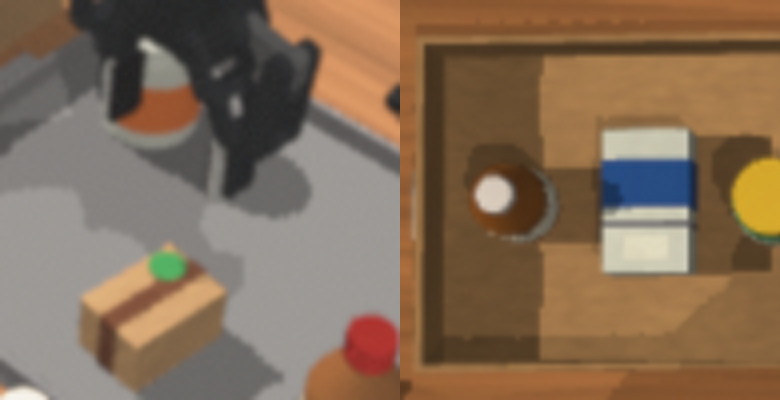

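Amber (525,281), jar (529,100) and box (526,189) are spaced evenly, all upright. Now gripping the kraft box.

Call:
move_arm(motion="0 0 -2 0 0 0;0 0 -4 0 0 0;0 0 -6 0 0 0;0 0 -7.5 0 0 0;0 0 -8 0 0 0;0 0 -8 0 0 0;0 0 -8 0 0 0")

```text
time: 31.88
tool_pos: [466.2, -191.3, 22.0]
tcp_rot: [-90.0, -0.1, -5.8]
ft_force: [0.6, -0.2, 0.3]
finger_gap: 65.0
```

Call:
move_arm(motion="0 0 -0.5 0 0 0;0 0 -1 0 0 0;0 0 -1.3 0 0 0;0 0 -1.3 0 0 0;0 0 -1.3 0 0 0")

```text
time: 32.3
tool_pos: [465.2, -190.7, 7.6]
tcp_rot: [-90.0, 0.0, -5.8]
ft_force: [-0.1, -0.1, -0.7]
finger_gap: 64.9
```

Call:
move_arm(motion="0 0 0 0 0 0;0 0 0 0 0 0;0 0 0 0 0 0;0 0 0 0 0 0;0 0 0 0 0 0;0 0 0 0 0 0;0 0 0 0 0 0;0 0 0 0 0 0", fingers=3.4, squeeze=30)

```text
time: 32.97
tool_pos: [465.3, -190.8, 7.7]
tcp_rot: [-90.0, 0.0, -5.8]
ft_force: [0.6, -0.4, 0.6]
finger_gap: 33.9
```

Gap reached the commanded value, so nothing is gripped. Look.

Run:
```python
from m import *
im=(255*(s["image"]/255.)**0.6).astype(np.uint8)
o=crop(im,285,225,80,75,7)
for q in proj(s,[[465,-208,8],[465,-208,28],[465,-191,41]]): cv2.circle(o,tuple(int(v) for v in ((q-[285,225])*7)),4,(0,255,0),1)
cv2.imwrite("pics/b11.png",o)
```

```text
(no output)
```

View pics/b11.png

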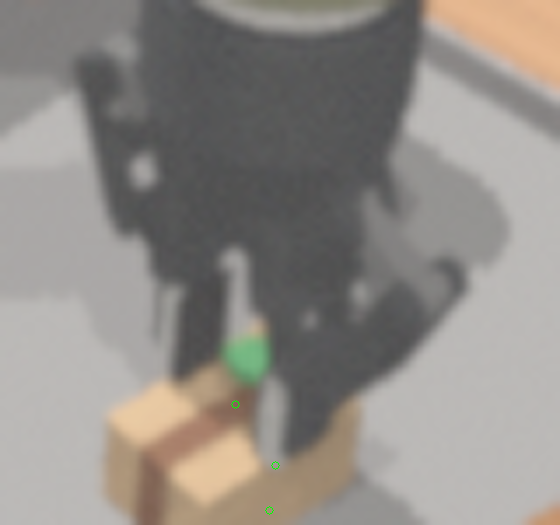

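The tips passed over the kraft box's top. Bottle and jar evidence agrees that the real fingertips ride about 30 mm above the reported TCP. I'll open and go lower in small steps, watching the force.

Call:
move_arm(motion="0 0 0 0 0 0;0 0 0 0 0 0;0 0 0 0 0 0;0 0 0 0 0 0;0 0 -0.2 0 0 0;0 0 -0.4 0 0 0;0 0 -0.4 0 0 0", fingers=6.5)

```text
time: 33.65
tool_pos: [465.0, -190.6, 3.1]
tcp_rot: [-90.0, 0.0, -5.8]
ft_force: [-0.4, -0.1, 0.2]
finger_gap: 65.2
```

Call:
move_arm(motion="0 0 -0.2 0 0 0;0 0 -0.3 0 0 0;0 0 -0.3 0 0 0")

```text
time: 33.9
tool_pos: [465.1, -190.7, 0.3]
tcp_rot: [-90.0, 0.0, -5.8]
ft_force: [-0.0, -0.1, 0.5]
finger_gap: 65.1
```

Call:
move_arm(motion="0 0 -0.2 0 0 0;0 0 -0.3 0 0 0;0 0 -0.3 0 0 0")

```text
time: 34.15
tool_pos: [465.1, -190.7, -2.6]
tcp_rot: [-90.0, 0.0, -5.8]
ft_force: [-0.2, -0.2, -0.8]
finger_gap: 64.9
```

TCP reads below the tray floor with no contact, so the offset is confirmed. A little further, then close.

Call:
move_arm(motion="0 0 -0.2 0 0 0;0 0 -0.4 0 0 0;0 0 -0.4 0 0 0")

```text
time: 34.4
tool_pos: [465.0, -190.7, -6.8]
tcp_rot: [-90.0, 0.0, -5.8]
ft_force: [1.0, -0.6, -0.3]
finger_gap: 64.9
```

Call:
move_arm(motion="0 0 -0.2 0 0 0;0 0 -0.3 0 0 0;0 0 -0.3 0 0 0")

```text
time: 34.65
tool_pos: [465.1, -190.7, -9.6]
tcp_rot: [-90.0, 0.0, -5.8]
ft_force: [-0.1, 0.4, -0.0]
finger_gap: 65.3
```

Call:
move_arm(motion="0 0 0 0 0 0;0 0 0 0 0 0;0 0 0 0 0 0;0 0 0 0 0 0;0 0 0 0 0 0;0 0 0 0 0 0;0 0 0 0 0 0;0 0 0 0 0 0", fingers=3.4, squeeze=30)

```text
time: 35.32
tool_pos: [465.5, -191.0, -9.1]
tcp_rot: [-90.0, -0.0, -5.8]
ft_force: [0.2, -0.8, 1.8]
finger_gap: 43.3
```

Gripped at 43.3 mm. Lifting and carrying over.

Call:
move_arm(motion="0 0 0.3 0 0 0;0 0 1 0 0 0;0 0 2 0 0 0;0 0 4 0 0 0;0 0 6.5 0 0 0;0 0 9 0 0 0;0 0 11.5 0 0 0;0 0 13.5 0 0 0;0 0 15 0 0 0;0 0 15.5 0 0 0")

```text
time: 36.15
tool_pos: [467.0, -191.7, 150.0]
tcp_rot: [-90.1, -0.3, -5.8]
ft_force: [0.1, -1.0, -0.8]
finger_gap: 43.4
```

Call:
move_arm(motion="0.1 1 0 0 0 0;0.5 3 0 0 0 1;1 6 0 0 0 2;1.5 9 0 0 0 3;2 12 0 0 0 4;2.5 15 0 0 0 5;3 18 0 0 0 6;3.5 21 0 0 0 7;4 24 0 0 0 7.4;4.5 27 0 0 0 7.4")

```text
time: 36.98
tool_pos: [509.0, 81.4, 144.1]
tcp_rot: [-90.0, 0.1, 1.6]
ft_force: [0.0, 0.2, -0.8]
finger_gap: 43.0
```

Call:
move_arm(motion="0.5 3 0 0 0 0;1 6 0 0 0 0;1.3 8.3 0 0 0 0;1.5 10 0 0 0 0;1.6 10.8 0 0 0 0;1.6 11 0 0 0 0;1.6 11 0 0 0 0;1.6 11 0 0 0 0")

```text
time: 37.65
tool_pos: [525.9, 188.4, 145.2]
tcp_rot: [-90.0, 0.1, 1.6]
ft_force: [-0.4, -0.2, -1.2]
finger_gap: 43.5
```

Run:
```python
from m import *
st=readout.sense();print(st["tool_pos"],st["tcp_rot"],st["finger_gap"])
im=(255*(s["image"]/255.)**0.6).astype(np.uint8)
cv2.imwrite("pics/b12.png",crop(im,145,100,160,140,4))
```

```text
[526.21654711 188.0725636  145.52555632] [-9.00202721e+01  2.04100390e-02  1.52205727e+00] 43.19039766873785
```

View pics/b12.png

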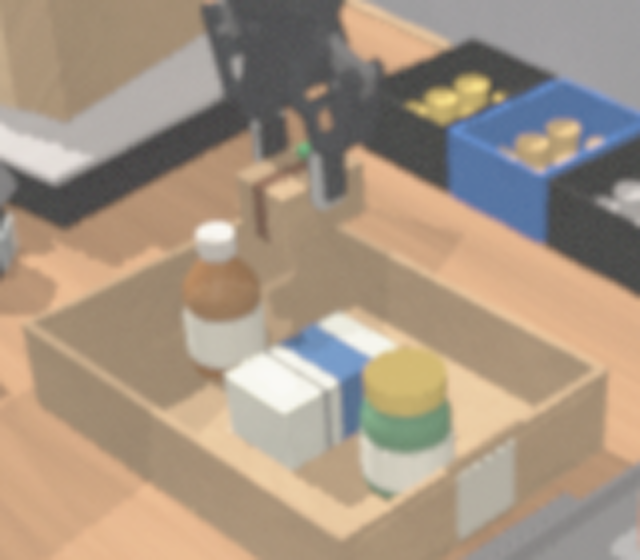

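Call:
move_arm(motion="0 0.1 -1 0 0 0;0 0.1 -3 0 0 0;0 0.1 -5 0 0 0;0 0.1 -7 0 0 0;0 0.1 -8.5 0 0 0;0 0.1 -9.5 0 0 0;0 0.1 -10 0 0 0;0 0.1 -10.3 0 0 0;0 0.1 -10.3 0 0 0;0 0.1 -10.3 0 0 0")

```text
time: 38.58
tool_pos: [527.0, 190.3, 43.6]
tcp_rot: [-90.0, -0.1, 1.6]
ft_force: [-0.3, 0.2, -0.3]
finger_gap: 43.3
```

Call:
move_arm(motion="0 0 -0.05 0 0 0;0 0 -0.1 0 0 0;0 0 -0.15 0 0 0;0 0 -0.15 0 0 0")

```text
time: 38.92
tool_pos: [526.6, 190.2, 41.5]
tcp_rot: [-90.0, -0.0, 1.6]
ft_force: [0.2, -0.9, -0.9]
finger_gap: 43.0
```

Call:
move_arm(motion="0 0 -0.05 0 0 0;0 0 -0.1 0 0 0;0 0 -0.1 0 0 0")

```text
time: 39.17
tool_pos: [526.3, 190.1, 40.1]
tcp_rot: [-90.0, 0.0, 1.6]
ft_force: [0.6, -0.3, -0.5]
finger_gap: 43.4
```

Call:
move_arm(motion="0 0 -0.05 0 0 0;0 0 -0.1 0 0 0;0 0 -0.1 0 0 0")

```text
time: 39.42
tool_pos: [526.2, 190.2, 39.0]
tcp_rot: [-90.0, 0.0, 1.6]
ft_force: [0.7, 0.3, -0.2]
finger_gap: 43.2
```

Call:
move_arm(motion="0 0 -0.05 0 0 0;0 0 -0.05 0 0 0;0 0 -0.05 0 0 0")

```text
time: 39.67
tool_pos: [526.4, 190.2, 38.9]
tcp_rot: [-90.0, -0.0, 1.6]
ft_force: [-1.4, -0.3, 1.9]
finger_gap: 42.9
```

Contact. Releasing, rising, and clearing the view.

Call:
move_arm(motion="0 0 0 0 0 0;0 0 0 0 0 0;0 0 0 0 0 0;0 0 0 0 0 0;0 0 0 0 0 0", fingers=6.2)

```text
time: 40.08
tool_pos: [526.4, 190.1, 38.7]
tcp_rot: [-90.0, -0.0, 1.6]
ft_force: [-0.8, 0.5, -0.2]
finger_gap: 62.0
```

Call:
move_arm(motion="0 0 0.5 0 0 0;0 0 1.5 0 0 0;0 0 3 0 0 0;0 0 6 0 0 0;0 0 9 0 0 0;0 0 12 0 0 0;0 0 15 0 0 0;0 0 17 0 0 0;0 0 18 0 0 0")

```text
time: 40.83
tool_pos: [528.1, 190.7, 224.0]
tcp_rot: [-89.9, -0.4, 1.6]
ft_force: [0.6, -0.4, 0.6]
finger_gap: 61.9
```

Call:
move_arm(motion="0 -10 0 0 0 0;0 -30 0 0 0 0;0 -30 0 0 0 0;0 -30 0 0 0 0;0 -30 0 0 0 0;0 -30 0 0 0 0;0 -30 0 0 0 0;0 -30 0 0 0 0;0 -30 0 0 0 0;0 -30 0 0 0 0")

```text
time: 41.67
tool_pos: [526.0, -109.8, 218.3]
tcp_rot: [-90.0, 0.0, 1.5]
ft_force: [0.4, 0.3, 0.3]
finger_gap: 62.0
```

Run:
```python
from m import *
print(readout.sense()["tool_pos"],readout.sense()["finger_gap"])
cv2.imwrite("pics/b13.png",np.hstack([crop(t["image"],145,150,130,110,3),crop(s["image"],145,100,130,110,3)]))
p,a,_=blob(t,wh,(150,155,40,90));print("amber",a,plane(t,p,104))
p,a,_=blob(t,H(18,34,150),(227,180,40,50));print("jar",a,plane(t,p,90))
p,a,ct=blob(t,lambda h:(h[...,2]>125)&((h[...,1]<90)|(h[...,0]>100)),(193,180,40,55));print("box",cv2.minAreaRect(plane(t,ct[:,0],53)[:,:2].astype(np.float32)))
p,a,ct=blob(t,lambda h:(h[...,0]<30)&(h[...,1]>85),(202,188,20,34));print("kraft",a,cv2.minAreaRect(plane(t,ct[:,0],89)[:,:2].astype(np.float32)))
```

```text
[ 526.30226901 -108.46572528  218.51798668] 61.97966070749458
amber 64 [[525.14496387 281.39250859 104.        ]]
jar 319 [[529.12276508  99.63371219  90.        ]]
box ((485.98486328125, 188.02581787109375), (19.275249481201172, 57.922767639160156), 1.1231489181518555)
kraft 342 ((527.1312866210938, 185.54861450195312), (62.17154312133789, 42.89632034301758), 1.6946789026260376)
```

View pics/b13.png

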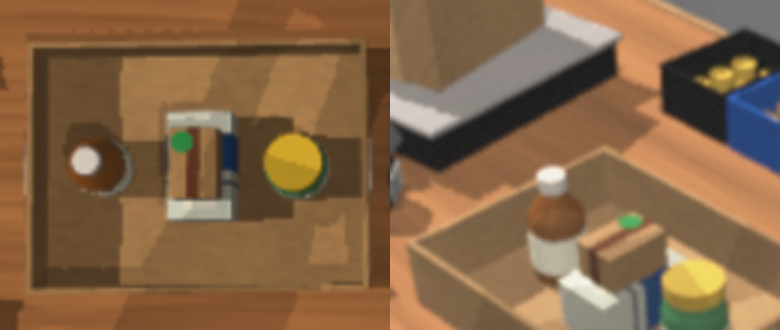

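Run:
```python
from m import *
p,a,ct=blob(t,lambda h:(h[...,0]<30)&(h[...,1]>75),(197,188,24,34));print("kraft",a,cv2.minAreaRect(plane(t,ct[:,0],89)[:,:2].astype(np.float32)))
p,a,_=blob(s,lambda h:((h[...,0]<6)|(h[...,0]>172))&(h[...,1]>150)&(h[...,2]>80),(355,285,35,20));print("red side",p,a,plane(s,p,102))
p,a,_=blob(s,wh,(300,200,36,22));print("tin side",p,a,plane(s,p,78))
print(r.hand_in())
```

```text
kraft 501 ((524.7763671875, 192.1131134033203), (88.88983917236328, 56.35271072387695), 1.896344780921936)
red side [372.21794872 295.91025641] 156 [[ 465.0716582 -313.7302932  102.       ]]
tin side [318.44590164 215.3442623 ] 305 [[597.31348506 -73.43230781  78.        ]]
the job is handed in; nothing more can be done
None
```

The order is packed in the order asked and handed in at about 42 s of the 106 s allowed; the hand-in reported no verdict.

- **Blue-banded box:** it lies flat at about (526, 189) with a yaw of 1.7°. The carton, measured before placing, was centred at about (525, 187–190) with a yaw of 1.5°.
- **Amber bottle (left):** it stands upright about 92 mm from the box centre; 90 mm was ideal.
- **Green jar (right):** it stands upright about 90 mm from the box centre.
- **Kraft box:** it lies on top of the blue-banded box, long side the same way (yaw 1.7°).
- **Red-capped bottle and tin:** both measured within 2 mm of where they started.

**Disagreements:**
- **Fingertip height:** the fingertips rode roughly 30 mm above the reported TCP. The first grips on the bottle (on its shoulder) and the kraft box (over its top) therefore took no proper hold. I redid both lower, watching the force, without disturbing either item.
- **Kraft centring:** one camera mask put the kraft box about 4 mm off the blue box's centre in y, but that window cut off one edge. A wider mask, run just before hand-in, merged with the surroundings and was unusable. The gripper readout at release put it within about 1 mm.

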